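# Pull the round die's tray out of the guarded bay with the hook

### The arm

A 6-joint arm with a two-finger parallel gripper is mounted at the origin on a cart in front of the work surface, level with it; the furniture and walls round the work are solid. World frame = base frame: x ahead of the robot, y to its left, z up, the work surface at z = 0. Lengths are in mm, angles in rad, forces in N, time in s.
With the tool pointing down it reaches from about 275 to 750 mm from the base axis. Payload 10.2 kg.
Tool frame: the origin (TCP) lies midway between the tips of the shut fingers; the grasp point (between the pads) lies 19 mm behind it (ctrl.grip_depth is the distance from the TCP to the grasp point, in mm); y points along the fingers, x is the direction in which the jaws open and shut, and the axes are right-handed (so a half turn about y gives the same grasp; the last joint's range is limited). The gripper opens to 85 mm and grips with 20 to 120 N. Pads are 22 mm wide; open, the fingers measure 114 mm over their backs; the gripper's body (76 mm by 85 mm) begins 54 mm behind the grasp point. The pads swing forward as they close: fully open they stand 13 mm farther back than shut.
Start: joints at [-1.457, 0.313, 1.498, -0, 1.331, -0.223], TCP at [173.483, -495.515, 231.294] pointing down, gripper open.
Joint ranges: [-2.94, 2.94], [-0.97, 2.17], [0.19, 2.56], [-1.23, 4.37], [0.02, 3.11], [-2.88, 2.88]. Speed limits (rad/s): [2.39, 2.39, 3.01, 3.14, 3.14, 3.14].

### API

Orientations are given as a unit quaternion [w, x, y, z].
In Python, from rig import ctrl gives the robot as it stands. The module is installed in compiled form; this text tells all that it offers.
- The arm moves only by the tool drive_tool, never from a script. Its arguments are lists of equal length, an entry for each row: "gripper": the closure, from 0 (fully open) to 1 (shut); "offset": the shift along the tool's x, y, z in m, a list of three; "turn": the turn about the tool's y in degrees. In form: {"gripper": [gripper, ...], "offset": [[tx, ty, tz], ...], "turn": [turn, ...]}. A call has 1 to 20 rows; each row shifts and turns the commanded pose from where the row before left it, along the tool's axes as they then stand; what a row does not reach is not made up. A row lasts 1/12 s, in which the tool goes at most 41.7 mm and 7.16 degrees, less where a joint would pass 70% of its speed; a pose out of reach is approached as far as the arm can. A call is refused whole if a number of a shift passes 0.0417 or a number of a turn 7.16, either way. A call with a gripper value outside its range is refused whole. The fingers move at their own pace and stop on an object; "force" is the grip in N (left out, the last holds). Time passes only in rows, so rows that do not move let the fingers close. It gives the time, the measured TCP pose, the force and the opening at its end, in the units of the state.
- ctrl.sense(): the state, without advancing time (a new reading comes with each control period).
- ctrl.capture(name): name is "scene" or "top"; returns (picture, depth): 384x512x3 uint8, red, green, blue; 384x512 float32, mm along the optical axis (not along the pixel's ray), 0 where there is no reading.
- ctrl.camera_params(name): a dict with "fovy" (degrees; the focal length in pixels is half the picture's height over the tangent of half this angle, whatever the lens; pixels are square), "cx", "cy" (the principal point, pixels), "view" (4x4, takes a point from world to camera coordinates). Camera axes: x right, y down, z forward; pixel columns grow to the right and rows downward; lengths in mm; the calibration is good to about 2 mm. A picture is of the moment at which its call begins. camera_params takes no time and is no camera call.
- ctrl.finish_job(): hands the job in, once; it reports no verdict.
Trained networks look in the newest picture that a camera, given by its name, has taken for a name from the list of things; names that differ only in an ending like _2 or _b are one class to them, and where a whole thing is asked for, a point or a joint stands for the part that bears it (a point fixed in the world has none). Each returns a list of dicts, best first, with "score" (0 to 1); they miss things now and then, are a little off and sometimes report something else, mostly with a low value. They report only what shows in the picture. A call takes as long as a camera call.
- ctrl.boxes_of(camera, query): "centre" ([x, y, z] in mm, in the coordinates of the camera as it stood for that picture, good to about 4 mm: the middle of the surface that is visible of it).
- ctrl.regions_of(camera, query): "mask" (384x512 bool, what is visible of it).
- ctrl.pinpoint(camera, query): "centre" ([x, y, z] in mm, in the coordinates of the camera as it stood for that picture, good to about 4 mm: a listed point, or the origin of a listed thing).
The state is a dict: "time_s": time; "joints": joint angles; "dq": joint speeds; "tau": joint torques, N m; "eef_pos": TCP position; "ee_rot": TCP orientation; "force": force on the tool from outside, world axes, zero at the start; "wrist_torque": the same for the moment, N m; "grip_width": opening from 0.0 (shut) to 1.0 (fully open).
Only numpy, scipy, OpenCV 4.12 (cv2) and the standard library are available. Lean on these libraries where they do the work, as an engineer would, in place of code of your own. Each camera call takes 0.05 s, during which the arm holds its last target.

### The job

Take the pull hook from its stand, lower its tip into the ring of the tray that holds the round die, and drag that tray out until the whole tray stands on the open table just in front of the clear guard, with the die still in it. Then lay the hook back in its stand the way it lay. Touch that tray and die only with the hook, and leave the spool's tray in its lane and the other things round the work where they are.

Things in the scene. Friction and masses are not known exactly. Their poses are not given: they have to be found in the camera images.
- hook_grip (a point): pull hook (120 g): flat-sided wooden handle 105 long x 20 wide x 26 high (mm), 7 mm steel shank ahead of it, bent straight down at its end. Point in the handle, half-way up, near the balance point; handle reaches 65 behind it, 40 ahead. x = forward along the shank, z = up. Lies level in its stand, point 59 above the table; grasp from above across the 20 mm, between the saddles
- hook_tip (a point): lower end of the down-bent hook, 125 mm ahead of hook_grip and 35 mm below it; the down-bent part is a 7 mm rod, and the shank runs level at the height of hook_grip
- stand_seat (a point): fixed plywood stand, base 156 x 50 x 8 mm: where hook_grip is when the hook lies in it, 59 mm above the table. x = the way the hook points, z up. Handle rests on a saddle 52 mm behind this point (14 thick), shank on one 83 mm ahead (12 thick), both 44 mm wide; their cheeks, flared, rise to 13 mm above this point and leave about 2.5 mm play each side of the handle, 5 mm of the shank
- bay_front (a point): fixed grey die bay 130 deep x 144 wide (mm): two parallel lanes each 66 wide, middles 35 mm either side of the centre, 4 mm walls 40 high, closed at the back, open in front; a clear flat guard on 4 slim corner posts covers it (underside 100, top 104 above the table). Point: middle of the open front edge, at table height; x straight into the lanes, z up. Trays come out toward its -x
- tray_round: loose aluminium tray 66 x 58 x 34 mm (walls 4, floor 4), about 0.25 kg, with the round die in it; it may stand in either lane, its ring 30 to 41 mm in behind the front edge of the guard. Origin at the middle of its underside, x = into the lane, z up
- tray_round_ring (a point): centre of the steel pull ring that sticks out in front of the round die's tray, 51 mm from the tray's middle, 26 mm above the table; the ring lies flat (its hole is vertical), hole diameter 24 mm, bar 6 mm thick (from 23 to 29 mm above the table)
- tray_round_rear (a point): middle of the lower rear edge of the round die's tray, 33 mm behind its middle
- die_round: round steel cutting die (an open-topped band), 40 x 42 x 35 mm, loose in its tray; origin at the middle of its underside
- tray_spool: an identical tray, in the other lane, with a thread spool standing in it; same axes, with the same ring 51 mm in front of its origin
- spool_1: spool of dark thread with light flanges, 36 mm across, 45 high, standing loose in the other tray; origin at the middle of its underside
- hook: the whole pull hook; same origin and axes as hook_grip
- sand_block: cork sanding block 60 x 90 x 30 mm, a bystander; origin at the middle of its underside
- glue_jar: glue jar, 72 mm across, 90 high, a bystander; origin at the middle of its underside
- tape_2: roll of tape lying flat, 62 across, 19 high, a bystander; origin at the middle of its underside

How it is judged:
By the outcome, as a careful person would: the job done as asked, in the order asked, and still so for the second after the job is handed in, with the robot touching nothing.
It also fails if it takes over 54 s, if anything falls off the work surface, if the arm or the gripper's body presses on something with over 40 N, if the wrist force passes 120 N, or if a joint passes its speed limit or range.

## Working session

There is one attempt and no reset: what is moved stays moved. The work goes in short steps, Python scripts to look and compute and a tool call to move; the robot and the scene stay as the last step left them, time stands still between calls to the robot, and variables do not carry over. Pictures are saved under pics/ and viewed, and the job is handed in when it is done.

Besides the shell and the picture viewer there is one more tool, called after "Request:" by a JSON object that holds its "method" and its "body", one argument or row to a line. drive_tool: Moves the arm, as the interface text tells. Its arguments: {"type":"object","properties":{"gripper":{"type":"array","items":{"type":"number"}},"offset":{"type":"array","items":{"type":"array","items":{"type":"number"}}},"turn":{"type":"array","items":{"type":"number"}},"force":{"type":"number"}},"required":["gripper","offset","turn"]}

```bash
mkdir -p pics
cat > h.py <<'E'
import numpy as np, cv2
from rig import ctrl
def cam(n):
    p=ctrl.camera_params(n); V=np.array(p['view']); f=192/np.tan(np.radians(p['fovy'])/2); return p,V,f
def c2w(n,c):
    V=cam(n)[1]; return (np.linalg.inv(V)@np.append(c,1))[:3]
def px2w(n,u,v,d):
    p,V,f=cam(n); return c2w(n,[(u-p['cx'])/f*d,(v-p['cy'])/f*d,d])
def w2px(n,w):
    p,V,f=cam(n); c=(V@np.append(w,1))[:3]; return np.array([p['cx']+f*c[0]/c[2],p['cy']+f*c[1]/c[2],c[2]])
def shot(n,name,s=1.5):
    im,d=ctrl.capture(n); np.save(f'{n}_d.npy',d); np.save(f'{n}_im.npy',im)
    cv2.imwrite(f'pics/{name}.png',cv2.resize(im[:,:,::-1],None,fx=s,fy=s)); return im,d
E
python3 - <<'E'
from h import *
for n in ('scene','top'):
    shot(n,n+'0')
    p,V,f=cam(n); print(n,p['fovy'],p['cx'],p['cy'],V.round(3).tolist())
    for q in ['hook_grip','hook_tip','stand_seat','bay_front','tray_round','tray_round_ring','die_round','tray_spool','spool_1','sand_block','glue_jar','tape_2']:
        for r in ctrl.pinpoint(n,q)[:2]: print(q,round(r['score'],2),c2w(n,r['centre']).round(1))
print(ctrl.sense())
E
```

```text
scene 44.03032668237353 256.05128953622375 194.40261928924562 [[0.898, -0.44, 0.023, -435.795], [-0.183, -0.421, -0.889, 265.089], [0.401, 0.793, -0.458, 1265.565], [0.0, 0.0, 0.0, 1.0]]
stand_seat 0.42 [ 562.3 -113.3   -0.9]
bay_front 0.75 [ 5.075e+02 -3.290e+01  3.000e-01]
tray_round 0.6 [ 558.9 -106.3   -3.9]
tray_round_ring 0.48 [549.9 -53.8  22.7]
die_round 0.47 [ 563.1 -110.1   -3.9]
tray_spool 0.49 [ 490.4 -120.7   -6. ]
tray_spool 0.36 [ 572.8 -134.5   -3.5]
spool_1 0.64 [ 491.5 -126.4    4.6]
glue_jar 0.92 [680.7  49.3   3.1]
top 46.49972013784445 262.67234585980844 195.11874833153337 [[-0.0, -1.0, 0.011, 219.62], [-0.997, -0.001, -0.078, 613.005], [0.078, -0.011, -0.997, 1534.259], [0.0, 0.0, 0.0, 1.0]]
hook_grip 0.64 [460.2 358.5  59.7]
hook_tip 0.82 [566.7 425.5  26.4]
stand_seat 0.62 [464.9 362.3  57.4]
stand_seat 0.54 [431.9 579.8  -2.9]
bay_front 0.79 [507.2 -29.3   1.8]
bay_front 0.72 [460.2 364.1  61.3]
tray_round 0.47 [564.3 425.6  26.7]
tray_round 0.18 [508.7 -27.    3.4]
sand_block 0.72 [430.7 577.9   1. ]
glue_jar 0.89 [684.8  51.5   2. ]
tape_2 0.64 [746.  -77.5   1.9]
{'time_s': 1.3, 'joints': array([-1.45740462e+00,  3.12907281e-01,  1.49768107e+00,  1.39090039e-05,
        1.33096941e+00, -2.23408531e-01]), 'dq': array([-0.00065409,  0.00083366,  0.00010043, -0.00096285,  0.00062269,
       -0.00062385]), 'tau': array([ 2.16800013e-04, -4.12165797e+01, -2.59898257e+01, -1.49619345e-04,
        4.80980671e-04,  3.47821761e-06]), 'eef_pos': array([ 173.48625542, -495.53022291,  231.29758341]), 'ee_rot': array([-0.57672307,  0.57673507, -0.40911359,  0.40913717]), 'force': array([ 0.31824269, -0.48044075, -0.13342509]), 'wrist_torque': array([-0.01085262,  0.02204133, -0.01627799]), 'grip_width': 1.0015524549298862}
```

View pics/scene0.png

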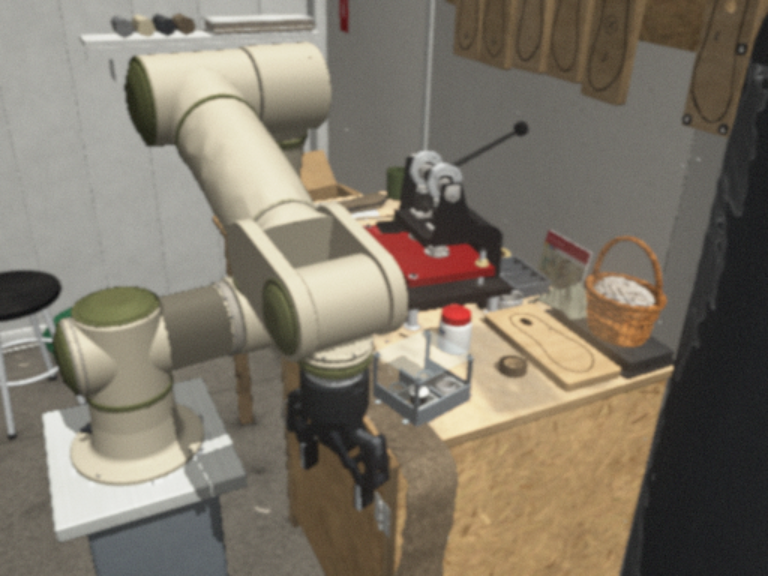

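View pics/top0.png

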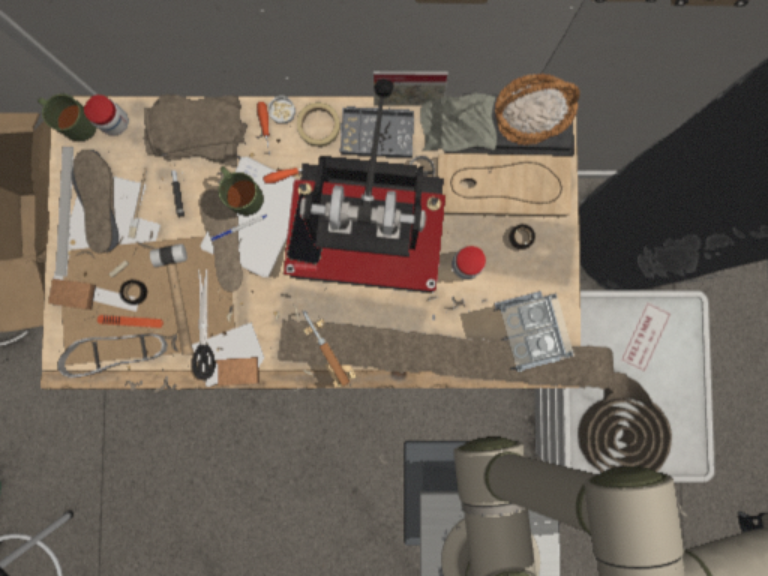

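Run:
```python
from h import *
im=np.load('top_im.npy'); s=np.load('scene_im.npy')
a=im[190:260,300:400,::-1]; b=im[190:270,180:260,::-1]; c=s[200:300,230:350,::-1]
cv2.imwrite('pics/z1.png',cv2.resize(a,None,fx=8,fy=8,interpolation=cv2.INTER_CUBIC))
cv2.imwrite('pics/z2.png',cv2.resize(b,None,fx=7,fy=7,interpolation=cv2.INTER_CUBIC))
cv2.imwrite('pics/z3.png',cv2.resize(c,None,fx=6,fy=6,interpolation=cv2.INTER_CUBIC))
```

```text
(no output)
```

View pics/z1.png

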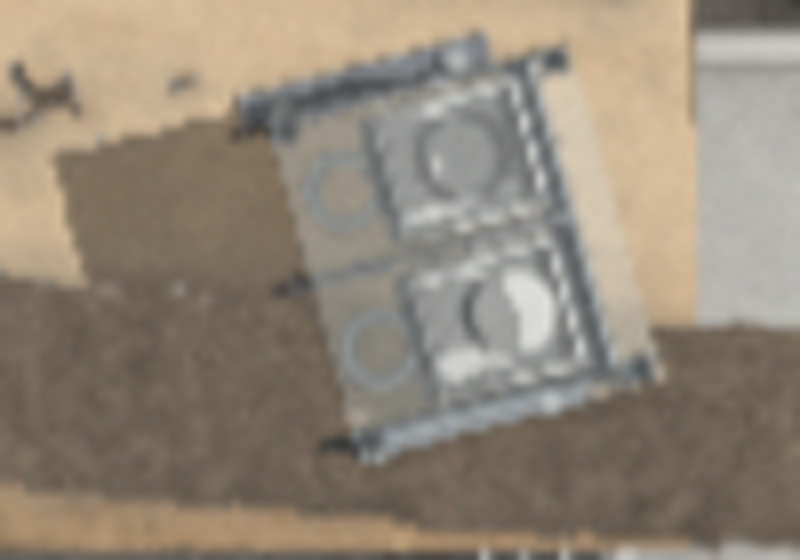

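View pics/z2.png

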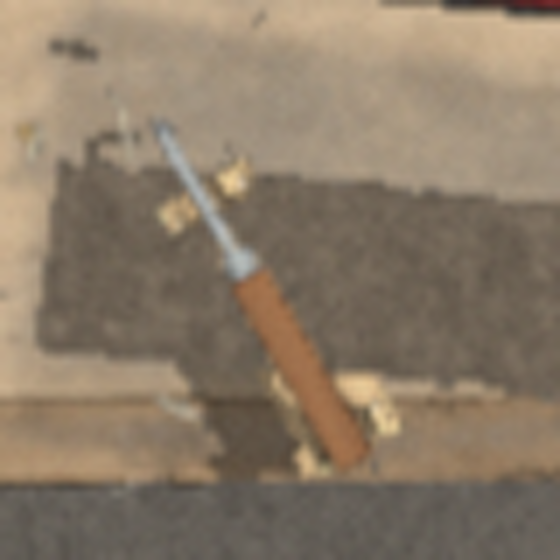

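View pics/z3.png

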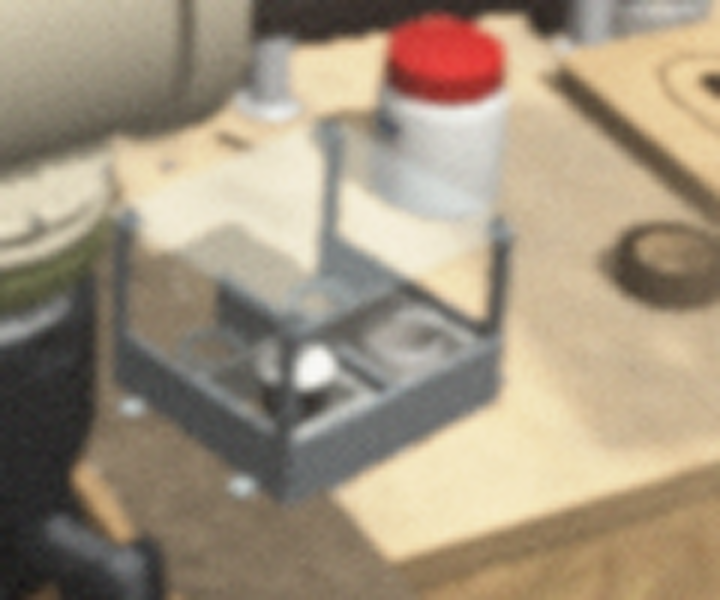

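```bash
cat >> h.py <<'E'
def ray(n,u,v,z):
    p,V,f=cam(n); Vi=np.linalg.inv(V); o=Vi[:3,3]; d=Vi[:3,:3]@np.array([(u-p['cx'])/f,(v-p['cy'])/f,1]); return o+d*(z-o[2])/d[2]
E
python3 - <<'E'
from h import *
im=np.load('top_im.npy'); d=np.load('top_d.npy')
hsv=cv2.cvtColor(im,cv2.COLOR_RGB2HSV)
m=np.zeros(im.shape[:2],bool); sub=(hsv[...,0]<14)&(hsv[...,1]>110)
m[222:262,205:240]=sub[222:262,205:240]
n,l,st,c=cv2.connectedComponentsWithStats(m.astype(np.uint8)); k=1+np.argmax(st[1:,4]); m=l==k
v,u=np.nonzero(m); P=np.array([ray('top',a,b,70) for a,b in zip(u,v)])[:,:2]
Z=np.array([px2w('top',a,b,d[b,a]) for a,b in zip(u,v)]); print('n',len(u),'z',np.percentile(Z[:,2],[5,25,50,75,95]).round(1), 'xyz mean',Z.mean(0).round(1))
c=P.mean(0); w,E=np.linalg.eigh(np.cov(P.T)); a=E[:,1]; a*=np.sign(a[0])
t=(P-c)@a; print('centre',c.round(1),'yaw',np.degrees(np.arctan2(a[1],a[0])).round(1),'ext',t.min(),t.max(),'wid',np.ptp((P-c)@E[:,0]))
print('grip est',c+a*12.5,'tip est from z2', ray('top',180+160/7-.5,190+125/7-.5,59))
for x in((343,190),(380,350)): print('ring',ray('top',300+x[0]/8-.5,190+x[1]/8-.5,26).round(1))
for nm,x in dict(gFL=(280,125),gFR=(355,445)).items(): print(nm,ray('top',300+x[0]/8-.5,190+x[1]/8-.5,104).round(1))
for q in ['tray_round','spool_1','die_round','tray_spool','tray_round_ring']:
  for r in ctrl.regions_of('top',q)[:2]:
    vv,uu=np.nonzero(r['mask']); print(q,r['score'],uu.mean(),vv.mean(),len(uu))
print(w2px('scene',[460,360,59]))
E
```

```text
n 154 z [65.  68.9 71.4 73.8 76.4] xyz mean [450.3 353.9  70.9]
centre [450.3 354. ] yaw 31.3 ext -50.1379583368185 50.22127841919082 wid 19.95081979216053
grip est [460.98820056 360.45146714] tip est from z2 [568.33515976 424.70283696  59.        ]
ring [549.7 -56.9  26. ]
ring [480.5 -72.   26. ]
gFL [573.6 -16.5 104. ]
gFR [442.3 -45.6 104. ]
[ 206.03438234  188.02347206 1708.58276673]
```

Run:
```python
from h import *
im=np.load('top_im.npy'); d=np.load('top_d.npy')
p,V,f=cam('top'); Vi=np.linalg.inv(V)
v,u=np.mgrid[0:384,0:512]; C=np.stack([(u-p['cx'])/f*d,(v-p['cy'])/f*d,d,np.ones_like(d)],-1)@Vi.T
z=C[...,2]; np.save('topz.npy',z)
r=z[190:260,300:400]; print(np.histogram(r,bins=[-50,-5,5,10,25,35,45,60,90,95,110,150])[0])
vis=np.clip((r+10)*2,0,255).astype(np.uint8)
cv2.imwrite('pics/z4.png',cv2.resize(cv2.applyColorMap(vis,2),None,fx=8,fy=8,interpolation=cv2.INTER_NEAREST))
a=cv2.resize(im[195:255,330:390,::-1],None,fx=10,fy=10,interpolation=cv2.INTER_CUBIC)
cv2.imwrite('pics/z5.png',cv2.convertScaleAbs(a,alpha=1.3,beta=-20))
```

```text
[ 208 2740 1223  430    2    8    3    3    8 1650   65]
```

View pics/z4.png

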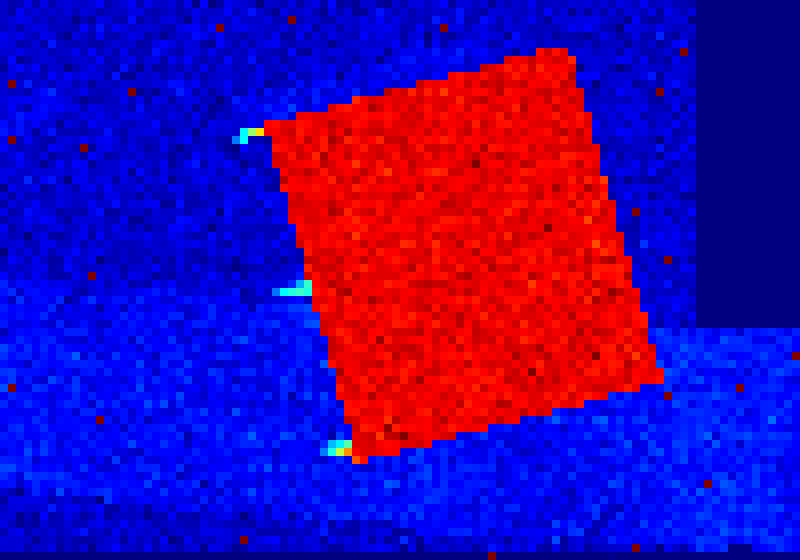

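View pics/z5.png

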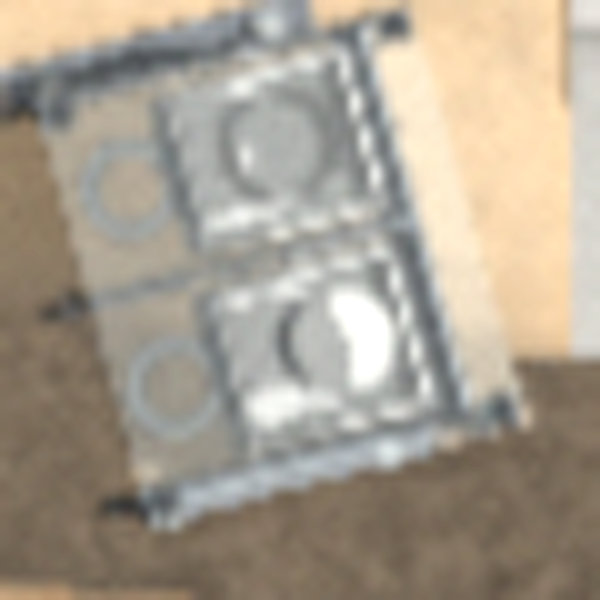

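Run:
```python
from h import *
s=np.load('scene_im.npy'); im=np.load('top_im.npy')
a=cv2.resize(s[240:290,250:320,::-1],None,fx=11,fy=11,interpolation=cv2.INTER_LANCZOS4)
cv2.imwrite('pics/z6.png',cv2.convertScaleAbs(a,alpha=1.3,beta=0))
for c in [(563,-110),(491,-126)]:
  for z in (4,35,49): print(c,z,w2px('scene',[*c,z]).round(1),w2px('top',[*c,z]).round(1))
from h import *
z=np.load('topz.npy'); g=((z>92)&(z<112)); mm=np.zeros_like(g); mm[190:260,300:400]=g[190:260,300:400]
mm=cv2.morphologyEx(mm.astype(np.uint8),cv2.MORPH_CLOSE,np.ones((3,3)));
n,l,st,_=cv2.connectedComponentsWithStats(mm); k=1+np.argmax(st[1:,4]); v,u=np.nonzero(l==k)
P=np.array([ray('top',a,b,104)[:2] for a,b in zip(u,v)])
from scipy.optimize import minimize
r=cv2.minAreaRect(P.astype(np.float32)); print(r)
c=P.mean(0); w,E=np.linalg.eigh(np.cov(P.T)); print(c,np.degrees(np.arctan2(E[1],E[0])),np.sqrt(12*w))
```

```text
(563, -110) 4 [ 296.   263.7 1402.2] [ 356.2  209.7 1575.4]
(563, -110) 35 [ 296.7  255.  1388. ] [ 358.1  209.3 1544.5]
(563, -110) 49 [ 297.   251.  1381.6] [ 359.1  209.1 1530.5]
(491, -126) 4 [ 277.2  272.8 1360.7] [ 361.   230.2 1569.9]
(491, -126) 35 [ 277.6  263.9 1346.5] [ 363.1  230.2 1539. ]
(491, -126) 49 [ 277.9  259.8 1340. ] [ 364.1  230.2 1525.1]
((521.021728515625, -91.4970703125), (143.85299682617188, 130.20526123046875), 14.717216491699219)
[520.81056472 -91.48098141] [ -74.69047831 -164.69047831] [130.36704091 144.08100435]
```

View pics/z6.png

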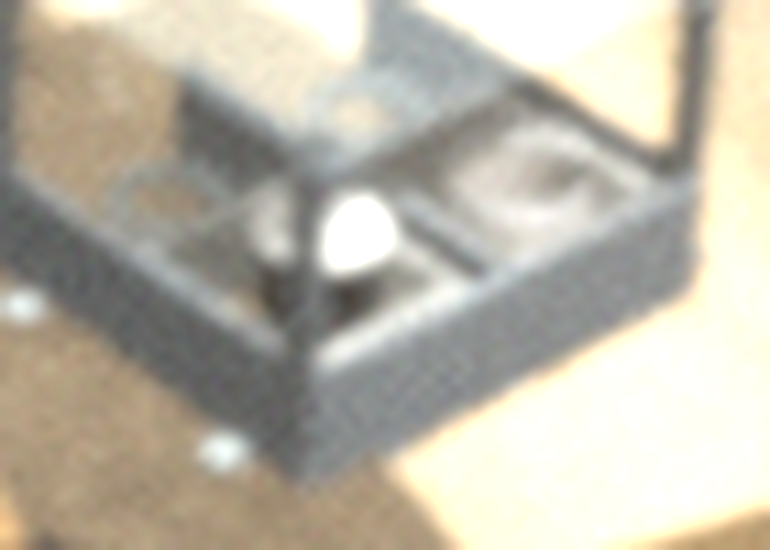

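```bash
cat >> h.py <<'E'
from scipy.spatial.transform import Rotation as R
def tool():
    s=ctrl.sense(); q=s['ee_rot']; M=R.from_quat([q[1],q[2],q[3],q[0]]).as_matrix(); return s,M
def plan(target,yaw,toolyaw_axis=2):
    """target TCP world, yaw deg desired of tool z; prints total offsets: rotate about y first"""
    s,M=tool(); z=M[:,2]; y0=np.degrees(np.arctan2(z[1],z[0]))
    dy=(yaw-y0+180)%360-180
    print('time',s['time_s'],'pos',s['eef_pos'].round(1),'zyaw',round(y0,1),'need world yaw',round(dy,2),'-> turn',round(-dy,2),'d_world',(target-s['eef_pos']).round(1),'in current tool',(M.T@(target-s['eef_pos'])).round(1))
E
python3 - <<'E'
from h import *
s,M=tool(); print(M.round(3)); plan(np.array([461,360,140.]),31.3); plan(np.array([461,360,140.]),31.3-180)
E
```

```text
[[ 0.33   0.     0.944]
 [-0.944  0.     0.33 ]
 [-0.    -1.     0.   ]]
time 1.55 pos [ 173.5 -495.5  231.3] zyaw 19.3 need world yaw 12.0 -> turn -12.0 d_world [287.5 855.5 -91.3] in current tool [-712.4   91.3  554.1]
time 1.55 pos [ 173.5 -495.5  231.3] zyaw 19.3 need world yaw -168.0 -> turn 168.0 d_world [287.5 855.5 -91.3] in current tool [-712.4   91.3  554.1]
```

Request:
{"method": "drive_tool", "body": {
  "gripper": [0, 0, 0, 0, 0, 0, 0, 0, 0, 0, 0, 0, 0, 0, 0, 0, 0, 0, 0, 0],
  "offset": [
    [-0.03, 0, 0.023],
    [-0.03, 0, 0.023],
    [-0.03, 0, 0.023],
    [-0.03, 0, 0.023],
    [-0.03, 0, 0.023],
    [-0.03, 0, 0.023],
    [-0.03, 0, 0.023],
    [-0.03, 0, 0.023],
    [-0.03, 0, 0.023],
    [-0.03, 0, 0.023],
    [-0.03, 0, 0.023],
    [-0.03, 0, 0.023],
    [-0.03, 0, 0.023],
    [-0.03, 0, 0.023],
    [-0.03, 0, 0.023],
    [-0.03, 0, 0.023],
    [-0.03, 0, 0.023],
    [-0.03, 0, 0.023],
    [-0.03, 0, 0.023],
    [-0.03, 0, 0.023]
  ],
  "turn": [0, 0, 0, 0, 0, 0, 0, 0, 0, 0, 0, 0, 0, 0, 0, 0, 0, 0, 0, 0],
  "force": 60
}}

```text
time_s: 3.22
eef_pos: [409.5, 225.0, 231.3]
ee_rot: [0.577, -0.577, 0.409, -0.409]
force: [0.6, -1.0, 0.6]
grip_width: 1.001
```

Request:
{"method": "drive_tool", "body": {
  "gripper": [0, 0, 0, 0, 0, 0, 0, 0, 0, 0, 0, 0, 0, 0, 0, 0, 0, 0, 0, 0],
  "offset": [
    [-0.028, 0, 0.023],
    [-0.028, 0, 0.023],
    [-0.028, 0, 0.023],
    [-0.028, 0, 0.023],
    [0, 0, 0],
    [0, 0, 0],
    [0, 0, 0],
    [0, 0, 0],
    [0, 0, 0],
    [0, 0, 0],
    [0, 0, 0],
    [0, 0, 0],
    [0, 0, 0],
    [0, 0, 0],
    [0, 0, 0],
    [0, 0, 0],
    [0, 0, 0],
    [0, 0, 0],
    [0, 0, 0],
    [0, 0, 0]
  ],
  "turn": [0, 0, 0, 0, -7, -7, -7, -7, -7, -7, -7, -7, -7, -7, -7, -7, -7, -7, -7, -7]
}}

```text
time_s: 4.88
eef_pos: [459.2, 358.9, 231.3]
ee_rot: [0.661, -0.661, -0.251, 0.251]
force: [-0.2, 0.1, 0.5]
grip_width: 1.003
```

Request:
{"method": "drive_tool", "body": {
  "gripper": [0, 0, 0, 0, 0, 0, 0, 0, 0, 0, 0, 0],
  "offset": [
    [0, 0, 0],
    [0, 0, 0],
    [0, 0, 0],
    [0, 0, 0],
    [0, 0, 0],
    [0, 0, 0],
    [0, 0, 0],
    [0, 0, 0],
    [0, 0, 0],
    [0, 0, 0],
    [0, 0, 0],
    [0, 0, 0]
  ],
  "turn": [-7, -7, -7, -7, -7, -7, -7, -7, -7, -7, -7, 0]
}}

```text
time_s: 5.88
eef_pos: [459.2, 358.9, 231.3]
ee_rot: [0.361, -0.361, -0.608, 0.608]
force: [-0.1, 1.1, 0.3]
grip_width: 1.0
```

Run:
```python
from h import *
s,M=tool(); print(s['joints'].round(2)); plan(np.array([461,360.4,40.]),31.3-180)
shot('scene','scene1'); shot('top','top1')
for q in ['hook_grip','hook_tip','stand_seat','hook']:
  for n in('scene','top'):
    for r in ctrl.pinpoint(n,q)[:1]: print(n,q,round(r['score'],2),c2w(n,r['centre']).round(1))
```

```text
[ 0.46  0.44  1.31  0.    1.39 -1.61]
time 5.8833 pos [459.2 358.9 231.3] zyaw -151.5 need world yaw 2.76 -> turn -2.76 d_world [   1.8    1.5 -191.3] in current tool [  0.4 191.3  -2.3]
scene hook_grip 0.79 [461.9 361.5  57.3]
top hook_grip 0.32 [684.7  49.7  -1.3]
scene hook_tip 0.55 [566.4 426.3  23.9]
top hook_tip 0.68 [432.  581.2  -1. ]
scene stand_seat 0.67 [462.3 362.7  55.2]
top stand_seat 0.46 [508.5 -34.9   1.3]
scene hook 0.61 [457.5 366.9  60.1]
```

Run:
```python
from h import *
s=np.load('scene_im.npy')
cv2.imwrite('pics/z7.png',cv2.resize(s[120:280,130:370,::-1],None,fx=3.3,fy=3.3,interpolation=cv2.INTER_CUBIC))
print(w2px('scene',[461,360,59]),w2px('scene',[567,425,24]),w2px('scene',[567,425,59]))
```

```text
[ 206.29552701  187.97410977 1708.98374845] [ 226.46161712  184.28030654 1819.08715271] [ 226.41460726  175.99959837 1803.05342427]
```

View pics/z7.png

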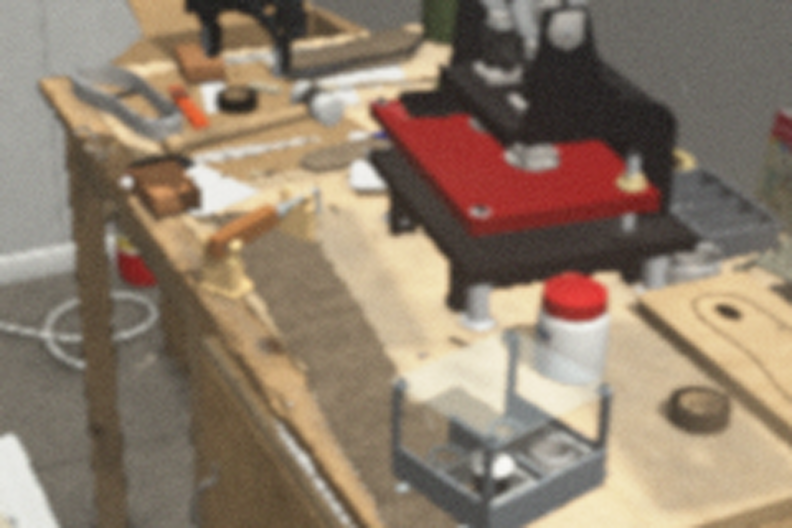

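Request:
{"method": "drive_tool", "body": {
  "gripper": [0, 0, 0, 0, 0, 0, 0, 0, 0, 0],
  "offset": [
    [0, 0, 0],
    [0.0005, 0, -0.003],
    [0, 0.03, 0],
    [0, 0.03, 0],
    [0, 0.03, 0],
    [0, 0.03, 0],
    [0, 0.03, 0],
    [0, 0.02, 0],
    [0, 0.02, 0],
    [0, 0, 0]
  ],
  "turn": [-2.5, 0, 0, 0, 0, 0, 0, 0, 0, 0]
}}

```text
time_s: 7.22
eef_pos: [459.8, 360.0, 37.5]
ee_rot: [0.351, -0.348, -0.613, 0.616]
force: [-0.6, -0.4, 0.8]
grip_width: 1.002
```

Run:
```python
from h import *
plan(np.array([461.3,360.8,41.]),31.5-180)
shot('scene','scene2')
s=np.load('scene_im.npy')
cv2.imwrite('pics/z8.png',cv2.resize(s[130:230,160:280,::-1],None,fx=6,fy=6,interpolation=cv2.INTER_CUBIC))
```

```text
time 7.2167 pos [459.8 360.   37.5] zyaw -149.3 need world yaw 0.79 -> turn -0.79 d_world [1.5 0.8 3.5] in current tool [-0.  -3.5 -1.7]
```

View pics/z8.png

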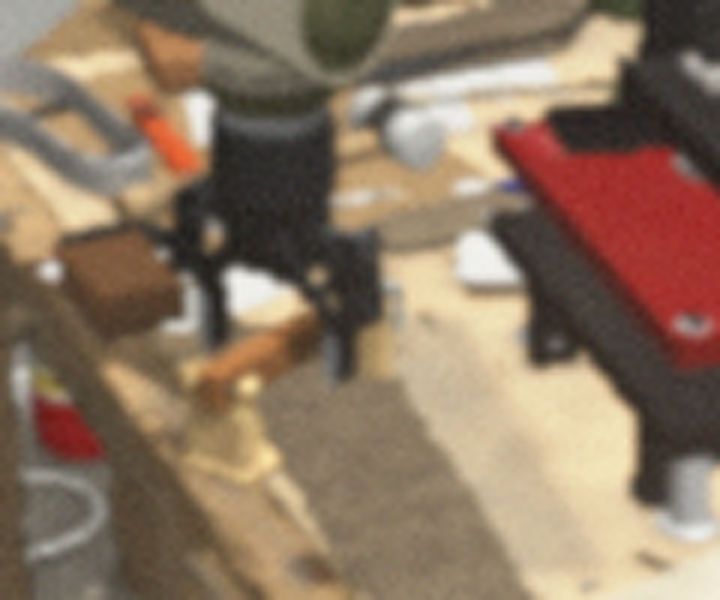

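Request:
{"method": "drive_tool", "body": {
  "gripper": [0, 0, 0.6, 0.8, 1, 1, 1, 1, 1, 1],
  "offset": [
    [0, -0.003, -0.0015],
    [0, 0, 0],
    [0, 0, 0],
    [0, 0, 0],
    [0, 0, 0],
    [0, 0, 0],
    [0, 0, 0],
    [0, 0, 0],
    [0, 0, 0],
    [0, 0, 0]
  ],
  "turn": [-0.8, 0, 0, 0, 0, 0, 0, 0, 0, 0],
  "force": 60
}}

```text
time_s: 8.1
eef_pos: [462.9, 361.7, 44.5]
ee_rot: [-0.345, 0.345, 0.617, -0.617]
force: [-0.0, 0.0, 3.6]
grip_width: 0.226
```

Run:
```python
from h import *
plan(np.array([461.3,360.8,41.]),31.5-180)
```

```text
time 8.1 pos [462.9 361.7  44.5] zyaw -148.4 need world yaw -0.1 -> turn 0.1 d_world [-1.6 -0.9 -3.5] in current tool [0.  3.5 1.8]
```

Request:
{"method": "drive_tool", "body": {
  "gripper": [1, 1, 1, 1, 1, 1, 1, 1, 1],
  "offset": [
    [0, -0.01, 0],
    [0, -0.01, 0],
    [0, -0.02, 0],
    [0, -0.02, 0],
    [0, -0.02, 0],
    [0, -0.03, 0],
    [0, 0, 0.03],
    [0, 0, 0],
    [0, 0, 0]
  ],
  "turn": [0, 0, 0, 0, 0, 0, 0, 0, 0]
}}

```text
time_s: 8.85
eef_pos: [436.6, 345.6, 155.3]
ee_rot: [-0.345, 0.345, 0.617, -0.617]
force: [-0.3, 0.4, -2.2]
grip_width: 0.222
```

Run:
```python
from h import *
plan(np.array([490.7,157.5,150.]),105.3)
shot('scene','scene3'); shot('top','top3')
s=np.load('scene_im.npy')
for n in('scene','top'):
  for q in ['hook_grip','hook_tip','stand_seat']:
    for r in ctrl.pinpoint(n,q)[:1]: print(n,q,round(r['score'],2),c2w(n,r['centre']).round(1))
cv2.imwrite('pics/z9.png',cv2.resize(s[110:230,160:280,::-1],None,fx=5,fy=5,interpolation=cv2.INTER_CUBIC))
```

```text
time 8.85 pos [436.6 345.6 155.3] zyaw -148.4 need world yaw -106.3 -> turn 106.3 d_world [  54.1 -188.1   -5.3] in current tool [-188.6    5.2   52.5]
scene hook_grip 0.61 [430.5 346.9 169.7]
scene hook_tip 0.75 [536.5 410.  131.1]
scene stand_seat 0.63 [460.1 360.   56.8]
top hook_tip 0.56 [539.6 408.1 137.5]
top stand_seat 0.28 [751.  -80.7   2.7]
```

View pics/z9.png

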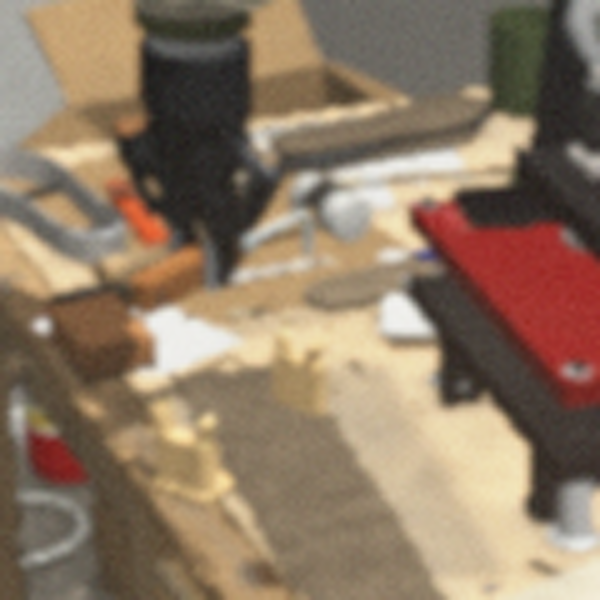

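Request:
{"method": "drive_tool", "body": {
  "gripper": [1, 1, 1, 1, 1, 1, 1, 1, 1, 1, 1, 1, 1, 1, 1, 1, 1, 1, 1, 1],
  "offset": [
    [0, 0, 0],
    [0, 0, 0],
    [0, 0, 0],
    [0, 0, 0],
    [0, 0, 0],
    [0, 0, 0],
    [0, 0, 0],
    [0, 0, 0],
    [0, 0, 0],
    [0, 0, 0],
    [0, 0, 0],
    [0, 0, 0],
    [0, 0, 0],
    [0, 0, 0],
    [0, 0, 0],
    [0, 0, -0.035],
    [0, 0, -0.035],
    [0, 0, -0.035],
    [0, 0, -0.035],
    [0, 0, -0.035]
  ],
  "turn": [7.1, 7.1, 7.1, 7.1, 7.1, 7.1, 7.1, 7.1, 7.1, 7.1, 7.1, 7.1, 7.1, 7.1, 7.1, 0, 0, 0, 0, 0]
}}

```text
time_s: 10.92
eef_pos: [483.1, 175.4, 154.3]
ee_rot: [0.701, -0.701, -0.093, 0.093]
force: [0.6, 0.2, -0.6]
grip_width: 0.223
```

Request:
{"method": "drive_tool", "body": {
  "gripper": [1, 1, 1],
  "offset": [
    [0.0, 0, -0.018],
    [0, 0, 0],
    [0, 0, 0]
  ],
  "turn": [0, 0, 0]
}}

```text
time_s: 11.17
eef_pos: [487.8, 159.1, 154.3]
ee_rot: [0.701, -0.701, -0.092, 0.092]
force: [-0.4, 0.4, -0.6]
grip_width: 0.225
```

Run:
```python
from h import *
plan(np.array([490.7,157.5,65.5]),105.3); print(ctrl.sense()['joints'].round(2))
shot('scene','scene4'); shot('top','top4')
for n in('scene','top'):
  for q in ['hook_grip','hook_tip','tray_round_ring','bay_front']:
    for r in ctrl.pinpoint(n,q)[:1]: print(n,q,round(r['score'],2),c2w(n,r['centre']).round(1))
im=np.load('top_im.npy')
cv2.imwrite('pics/z10.png',cv2.resize(im[170:260,270:390,::-1],None,fx=6.5,fy=6.5,interpolation=cv2.INTER_CUBIC))
s=np.load('scene_im.npy')
cv2.imwrite('pics/z11.png',cv2.resize(s[110:300,200:340,::-1],None,fx=3.1,fy=3.1,interpolation=cv2.INTER_CUBIC))
```

```text
time 11.1667 pos [487.8 159.1 154.3] zyaw 105.0 need world yaw 0.31 -> turn -0.31 d_world [  2.9  -1.6 -88.8] in current tool [ 2.4 88.8 -2.3]
[ 0.09  0.36  1.64  0.    1.14 -0.18]
scene hook_grip 0.48 [487.7 164.2 168.5]
scene hook_tip 0.67 [ 570.3 -136.    -3.1]
scene tray_round_ring 0.45 [551.1 -54.3  23.9]
scene bay_front 0.95 [504.8 -31.5  -4. ]
top bay_front 0.86 [504.9 -30.4   0.7]
```

View pics/z10.png

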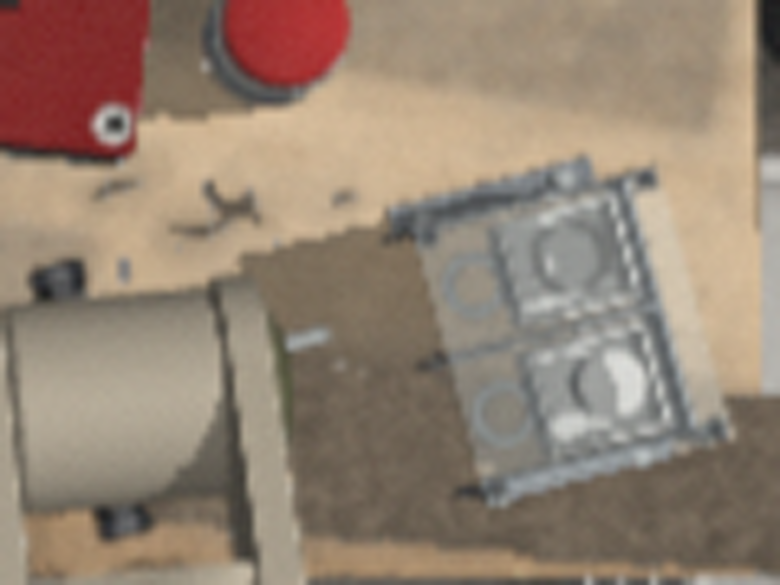

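View pics/z11.png

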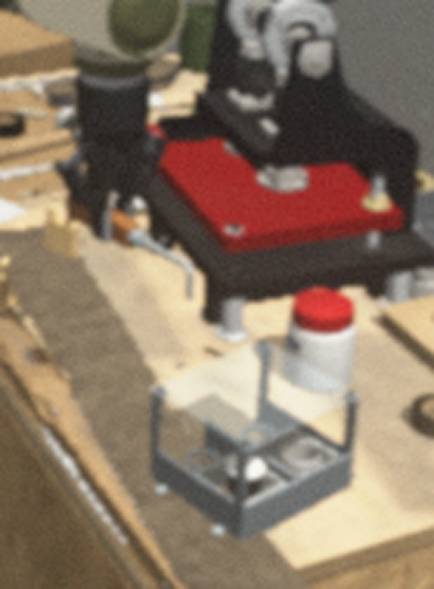

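Run:
```python
from h import *
print('top shank end',ray('top',270+328/6.5-.5,170+333/6.5-.5,169).round(1))
print('scene tip', ray('scene',200+190/3.1-.5,110+295/3.1-.5,134).round(1), w2px('scene',[519.1,42.2,134]), 'scene shank corner',w2px('scene',[519.1,42.2,169]))
print('ring',ray('top',270+472/6.5-.5,170+287/6.5-.5,26).round(1))
# scene view ring
s=np.load('scene_im.npy')
cv2.imwrite('pics/z12.png',cv2.resize(s[235:290,250:320,::-1],None,fx=11,fy=11,interpolation=cv2.INTER_CUBIC))
for w in ([549.3,-56.7,26],[519.1,42.2,134]):print(w2px('scene',w),w2px('top',w))
p=w2px('scene',[549.3,-56.7,26]); print('in z12',(p[:2]-[250,235]+.5)*11)
```

```text
top shank end [520.8  41.2 169. ]
scene tip [520.7  46.1 134. ] [ 260.88697539  205.32420321 1445.80661263] scene shank corner [ 261.21374447  195.11758421 1429.77288419]
ring [548.3 -56.   26. ]
[ 283.57717834  249.33111178 1428.93270122] [ 342.30939937  213.37457177 1551.79001305]
[ 260.88697539  205.32420321 1445.80661263] [ 318.14609873  221.4878919  1440.68020276]
in z12 [374.8489617 163.1422296]
```

View pics/z12.png

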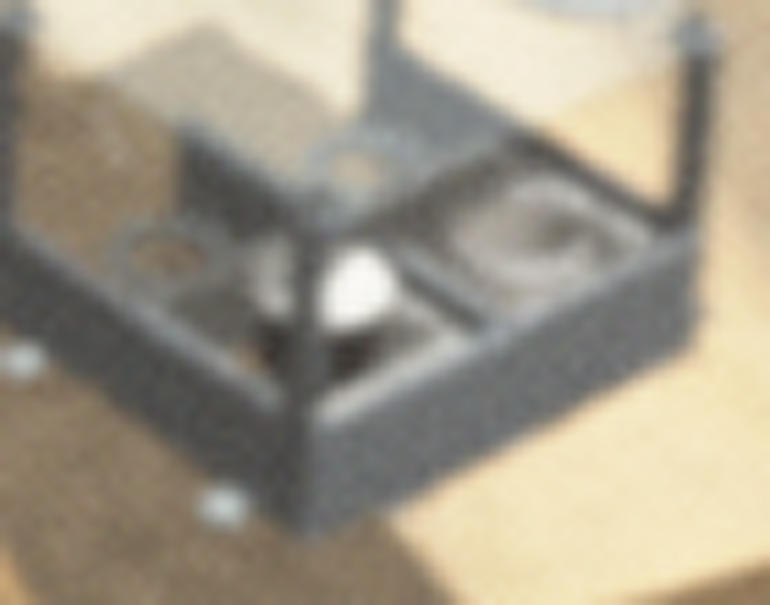

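Request:
{"method": "drive_tool", "body": {
  "gripper": [1, 1, 1, 1, 1, 1, 1, 1, 1, 1, 1],
  "offset": [
    [0.0025, 0, 0],
    [0, 0.03, 0],
    [0, 0.03, 0],
    [0, 0.028, 0],
    [0, 0, 0],
    [0, 0, -0.02],
    [0, 0, -0.02],
    [0, 0, -0.02],
    [0, 0, -0.02],
    [0, 0, -0.02],
    [0, 0, 0]
  ],
  "turn": [-0.3, 0, 0, 0, 0, 0, 0, 0, 0, 0, 0]
}}

```text
time_s: 12.58
eef_pos: [518.3, 61.0, 68.0]
ee_rot: [-0.7, 0.701, 0.095, -0.093]
force: [-0.5, -0.3, -1.1]
grip_width: 0.223
```

Run:
```python
from h import *
plan(np.array([517.4,60.4,65.5]),105.3); print(ctrl.sense()['force'])
shot('scene','scene5'); shot('top','top5')
im=np.load('top_im.npy')
cv2.imwrite('pics/z13.png',cv2.resize(im[170:260,270:390,::-1],None,fx=6.5,fy=6.5,interpolation=cv2.INTER_CUBIC))
s=np.load('scene_im.npy')
cv2.imwrite('pics/z14.png',cv2.resize(s[200:300,220:340,::-1],None,fx=6.5,fy=6,interpolation=cv2.INTER_CUBIC))
```

```text
time 12.5833 pos [518.3  61.   68. ] zyaw 105.3 need world yaw 0.04 -> turn -0.04 d_world [-0.9 -0.6 -2.5] in current tool [-1.   2.5 -0.4]
[-0.46432307 -0.25049158 -1.13034753]
```

View pics/z13.png

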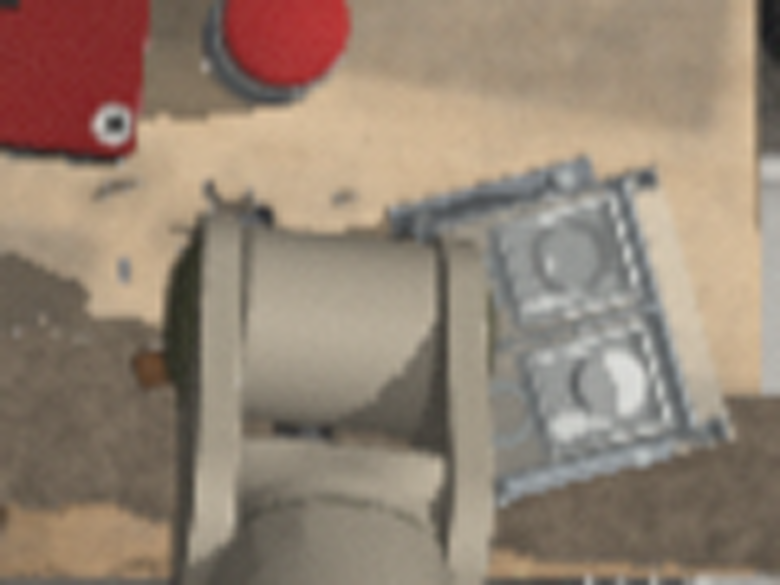

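View pics/z14.png

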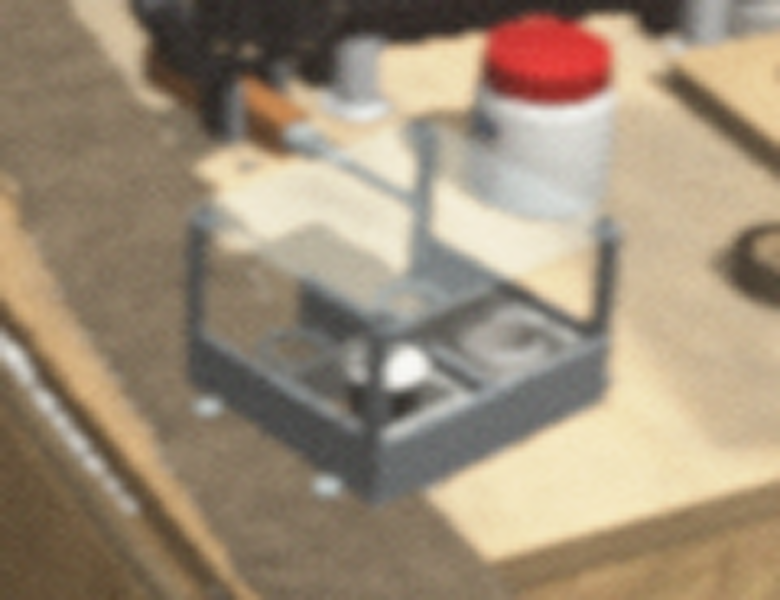

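Run:
```python
from h import *
s,M=tool(); b=-M[:,2]; t=s['eef_pos']+121.5*b
for z in(-20.5,14.5): 
  p=w2px('scene',t+[0,0,z]); print(t+[0,0,z],p,(p[:2]-[220,200]+.5)*[6.5,6])
im=np.load('scene_im.npy')
cv2.imwrite('pics/z15.png',cv2.resize(im[215:260,265:315,::-1],None,fx=15,fy=13,interpolation=cv2.INTER_CUBIC))
for z in(-20.5,14.5): 
  p=w2px('scene',t+[0,0,z]); print((p[:2]-[265,215]+.5)*[15,13])
```

```text
[549.27311373 -53.6932523   47.08502528] [ 283.43323339  242.93368746 1421.64803708] [415.56601704 260.60212475]
[549.27311373 -53.6932523   82.08502528] [ 284.02280205  232.98065358 1405.61430864] [419.39821331 200.88392149]
[283.99850085 369.63793696]
[292.84203071 240.24849657]
```

View pics/z15.png

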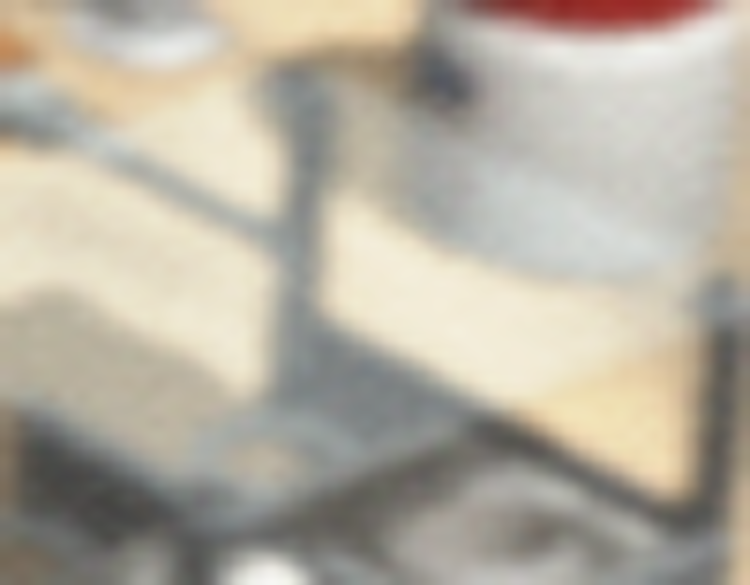

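Request:
{"method": "drive_tool", "body": {
  "gripper": [1, 1, 1, 1, 1, 1, 1, 1],
  "offset": [
    [-0.002, 0, -0.0025],
    [0, 0.005, 0],
    [0, 0.005, 0],
    [0, 0.005, 0],
    [0, 0.005, 0],
    [0, 0.005, 0],
    [0, 0, 0],
    [0, 0, 0]
  ],
  "turn": [0, 0, 0, 0, 0, 0, 0, 0]
}}

```text
time_s: 13.35
eef_pos: [515.0, 61.0, 40.9]
ee_rot: [0.701, -0.701, -0.094, 0.095]
force: [0.8, 0.8, -0.4]
grip_width: 0.222
```

Request:
{"method": "drive_tool", "body": {
  "gripper": [1, 1, 1],
  "offset": [
    [0, 0.004, 0],
    [0, 0.003, 0],
    [0, 0, 0]
  ],
  "turn": [0, 0, 0]
}}

```text
time_s: 13.6
eef_pos: [514.9, 60.9, 33.7]
ee_rot: [0.701, -0.701, -0.094, 0.095]
force: [-1.0, -0.4, -1.7]
grip_width: 0.225
```

Run:
```python
from h import *
s,M=tool(); print(s['eef_pos'],s['force']); b=-M[:,2]; t=s['eef_pos']+121.5*b; print(t)
im,_=shot('scene','scene6')
cv2.imwrite('pics/z16.png',cv2.resize(im[215:260,265:315,::-1],None,fx=15,fy=13,interpolation=cv2.INTER_CUBIC))
```

```text
[514.90699592  60.90449604  33.73914724] [-1.0126453  -0.35463102 -1.70657594]
[547.16102248 -56.23612913  33.69782505]
```

View pics/z16.png

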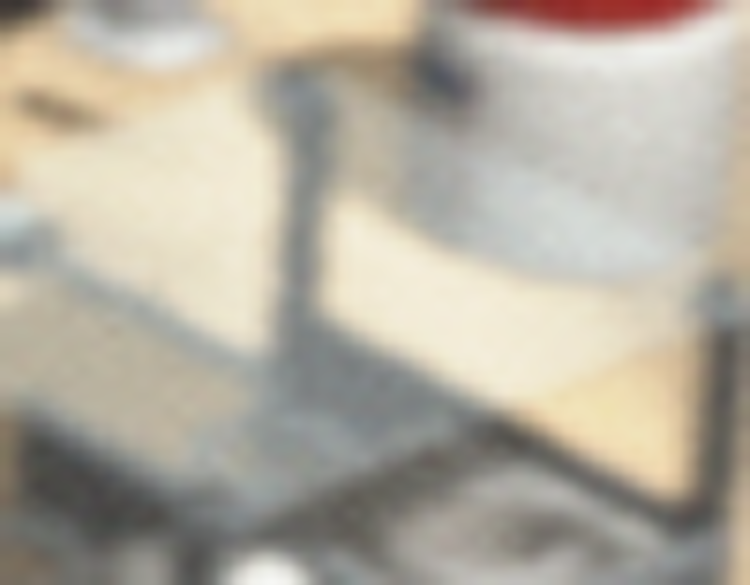

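Request:
{"method": "drive_tool", "body": {
  "gripper": [1, 1, 1, 1, 1, 1, 1, 1],
  "offset": [
    [0, 0, 0.004],
    [0, 0, 0.004],
    [0, 0, 0.005],
    [0, 0, 0.006],
    [0, 0, 0.006],
    [0, 0, 0.005],
    [0, 0, 0],
    [0, 0, 0]
  ],
  "turn": [0, 0, 0, 0, 0, 0, 0, 0]
}}

```text
time_s: 14.32
eef_pos: [507.0, 90.3, 34.3]
ee_rot: [0.701, -0.701, -0.095, 0.095]
force: [0.3, -0.7, -1.1]
grip_width: 0.222
```

Run:
```python
from h import *
s,M=tool(); print(s['eef_pos'],s['force']); b=-M[:,2]; t=s['eef_pos']+121.5*b; print(t)
im,_=shot('scene','scene7'); im2,_=shot('top','top7')
cv2.imwrite('pics/z17.png',cv2.resize(im[200:290,230:330,::-1],None,fx=7,fy=6.5,interpolation=cv2.INTER_CUBIC))
cv2.imwrite('pics/z18.png',cv2.resize(im2[170:260,270:390,::-1],None,fx=6.5,fy=6.5,interpolation=cv2.INTER_CUBIC))
```

```text
[507.0428545   90.31154376  34.3168372 ] [ 0.25010775 -0.65720998 -1.09524102]
[539.37248554 -26.80823725  34.27381131]
```

View pics/z17.png

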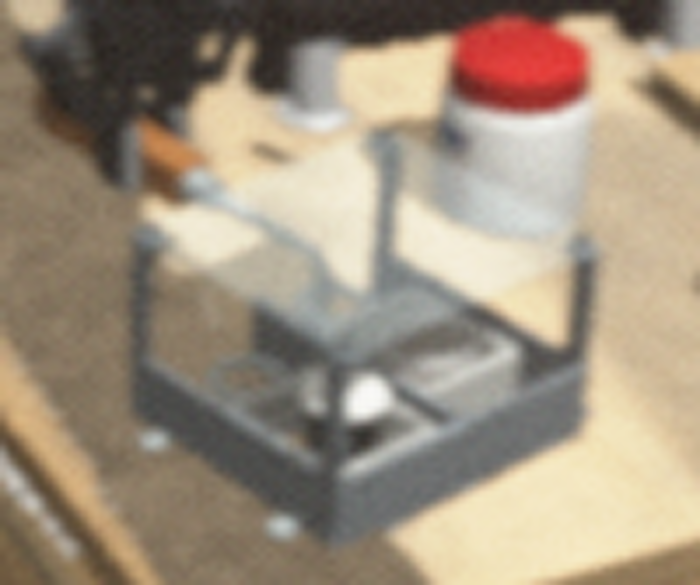

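View pics/z18.png

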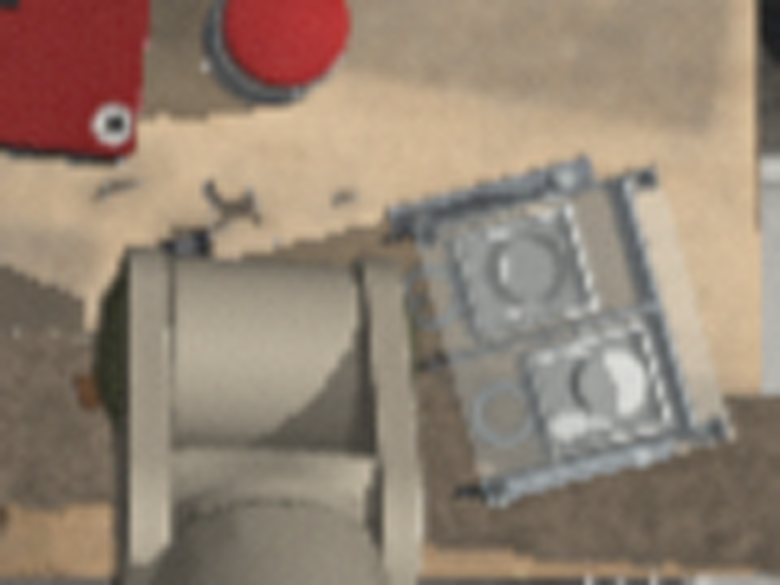

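Request:
{"method": "drive_tool", "body": {
  "gripper": [1, 1, 1, 1, 1, 1, 1, 1, 1, 1, 1, 1, 1, 1, 1, 1],
  "offset": [
    [0, 0, 0.004],
    [0, 0, 0.007],
    [0, 0, 0.008],
    [0, 0, 0.008],
    [0, 0, 0.008],
    [0, 0, 0.008],
    [0, 0, 0.008],
    [0, 0, 0.008],
    [0, 0, 0.008],
    [0, 0, 0.008],
    [0, 0, 0.008],
    [0, 0, 0.008],
    [0, 0, 0.006],
    [0, 0, 0.004],
    [0, 0, 0],
    [0, 0, 0]
  ],
  "turn": [0, 0, 0, 0, 0, 0, 0, 0, 0, 0, 0, 0, 0, 0, 0, 0]
}}

```text
time_s: 15.75
eef_pos: [480.3, 187.4, 34.3]
ee_rot: [0.701, -0.701, -0.095, 0.095]
force: [0.9, -0.3, -0.6]
grip_width: 0.225
```

Run:
```python
from h import *
s,M=tool(); print(s['eef_pos'],s['force']); b=-M[:,2]; t=s['eef_pos']+121.5*b; print(t)
im,_=shot('scene','scene8'); im2,d=shot('top','top8')
for n in('scene','top'):
  for q in ['tray_round','tray_round_ring','tray_round_rear','bay_front','die_round']:
    for r in ctrl.pinpoint(n,q)[:1]: print(n,q,round(r['score'],2),c2w(n,r['centre']).round(1))
cv2.imwrite('pics/z19.png',cv2.resize(im[190:290,210:330,::-1],None,fx=6,fy=6,interpolation=cv2.INTER_CUBIC))
cv2.imwrite('pics/z20.png',cv2.resize(im2[170:260,270:390,::-1],None,fx=6.5,fy=6.5,interpolation=cv2.INTER_CUBIC))
```

```text
[480.31351619 187.44463455  34.28011695] [ 0.85267034 -0.28856309 -0.6441285 ]
[512.5896161   70.31009064  34.23543151]
scene tray_round 0.51 [523.   15.3  -0.8]
scene tray_round_ring 0.59 [519.9  67.6  24.3]
scene tray_round_rear 0.54 [536.8 -12.7  -2.4]
scene bay_front 0.91 [505.  -30.8   0.6]
top tray_round 0.65 [529.   11.9   2.9]
top tray_round_ring 0.77 [512.5  63.1  25.2]
top tray_round_rear 0.83 [537.4 -17.6   2.2]
top bay_front 0.71 [507.5 -32.1  -2.3]
top die_round 0.51 [530.4   8.4   1.7]
```

View pics/z19.png

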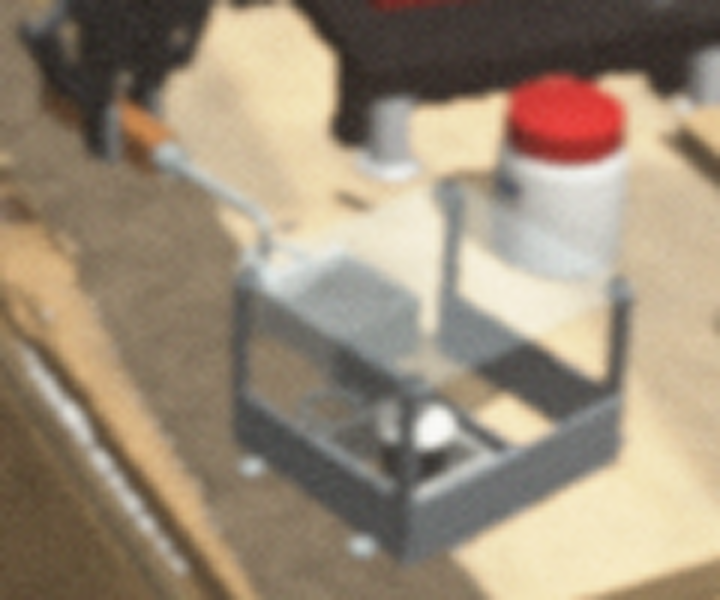

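View pics/z20.png

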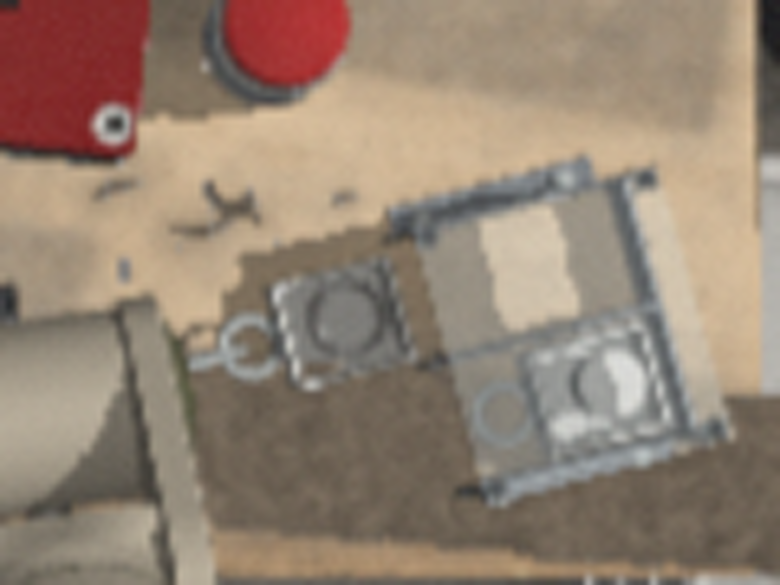

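Request:
{"method": "drive_tool", "body": {
  "gripper": [1, 1, 1, 1, 1, 1],
  "offset": [
    [0, 0, 0.004],
    [0, 0, 0.005],
    [0, 0, 0.004],
    [0, 0, 0.002],
    [0, 0, 0],
    [0, 0, 0]
  ],
  "turn": [0, 0, 0, 0, 0, 0]
}}

```text
time_s: 16.85
eef_pos: [476.3, 202.0, 34.3]
ee_rot: [0.701, -0.701, -0.095, 0.095]
force: [-0.4, 0.0, -1.3]
grip_width: 0.222
```

Run:
```python
from h import *
s,M=tool(); print(s['eef_pos'],s['force'])
im,_=shot('scene','scene9'); im2,d=shot('top','top9')
b=np.array([.264,-.9645]);f=np.array([504.3,-29.5])
for n in('scene','top'):
  for q in ['tray_round','tray_round_ring','tray_round_rear','bay_front','die_round','hook_tip']:
    for r in ctrl.pinpoint(n,q)[:1]: w=c2w(n,r['centre']); print(n,q,round(r['score'],2),w.round(1),'depth',(b@(w[:2]-f)).round(1))
cv2.imwrite('pics/z22.png',cv2.resize(im2[170:260,270:390,::-1],None,fx=6.5,fy=6.5,interpolation=cv2.INTER_CUBIC))
```

```text
[476.31013236 201.97952724  34.3001028 ] [-0.37161114  0.04165773 -1.30579363]
scene tray_round 0.4 [521.9  28.2  -0.9] depth -51.0
scene tray_round_ring 0.42 [511.5  81.   24.5] depth -104.7
scene tray_round_rear 0.67 [530.4  -3.6  -2.8] depth -18.1
scene bay_front 0.72 [ 5.062e+02 -3.080e+01  4.000e-01] depth 1.7
scene hook_tip 0.67 [505.   86.7  16.9] depth -111.9
top tray_round 0.9 [527.8  27.2   0.6] depth -48.4
top tray_round_ring 0.58 [508.6  73.2  26.9] depth -97.9
top tray_round_rear 0.86 [534.7   0.8   1.6] depth -21.2
top bay_front 0.65 [509.  -29.4   1.7] depth 1.2
top die_round 0.62 [525.1  23.3   1.9] depth -45.4
top hook_tip 0.35 [507.8  84.6  15.4] depth -109.2
```

View pics/z22.png

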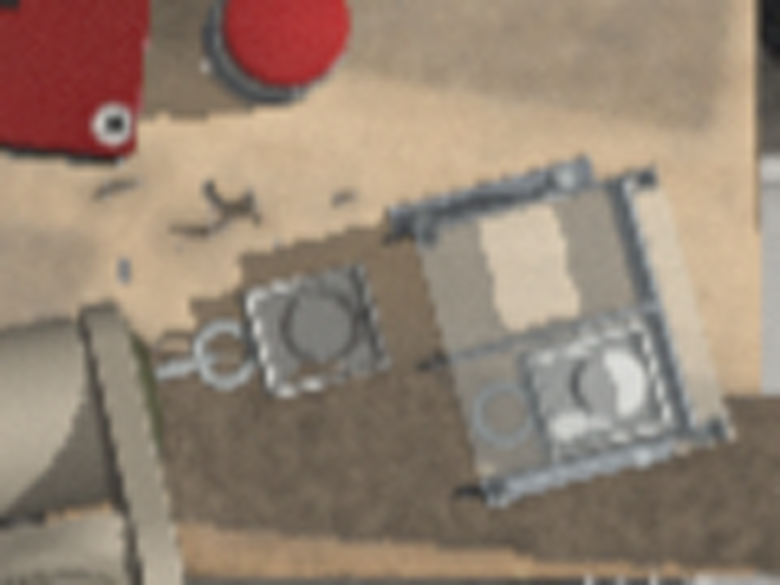

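Request:
{"method": "drive_tool", "body": {
  "gripper": [1, 1, 1, 1, 1, 1, 1, 1, 1, 1],
  "offset": [
    [0, 0, -0.004],
    [0, 0, -0.004],
    [0, 0, 0],
    [0, -0.005, 0],
    [0, -0.008, 0],
    [0, -0.012, 0],
    [0, -0.015, 0],
    [0, -0.015, 0],
    [0, -0.015, 0],
    [0, 0, 0]
  ],
  "turn": [0, 0, 0, 0, 0, 0, 0, 0, 0, 0]
}}

```text
time_s: 18.38
eef_pos: [480.0, 194.3, 107.6]
ee_rot: [0.701, -0.701, -0.097, 0.093]
force: [1.3, -0.1, -1.3]
grip_width: 0.224
```

Run:
```python
from h import *
plan(np.array([436.6,345.6,155.3]),105.3); print(ctrl.sense()['force'])
im,_=shot('scene','scene10')
cv2.imwrite('pics/z23.png',cv2.resize(im[160:290,200:330,::-1],None,fx=5,fy=4.5,interpolation=cv2.INTER_CUBIC))
```

```text
time 18.3833 pos [480.  194.3 107.6] zyaw 105.4 need world yaw -0.11 -> turn 0.11 d_world [-43.4 151.3  47.7] in current tool [ -1.4 -47.8 157.4]
[ 1.31627391 -0.07104717 -1.3367339 ]
```

View pics/z23.png

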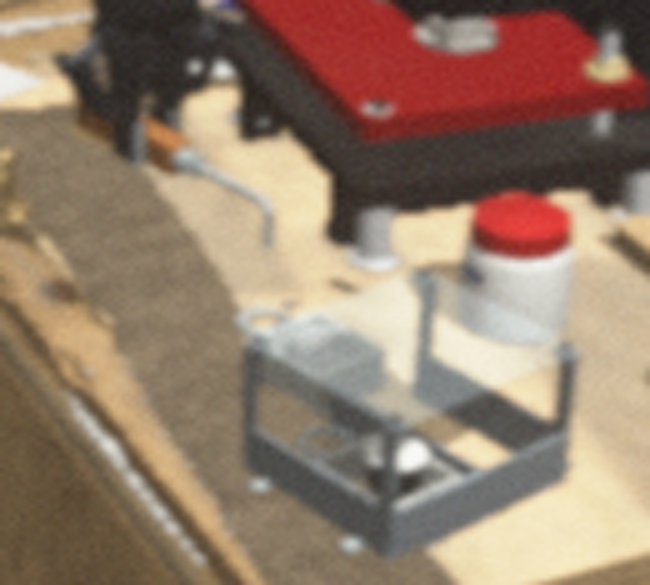

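Request:
{"method": "drive_tool", "body": {
  "gripper": [1, 1, 1, 1, 1, 1, 1, 1, 1, 1, 1, 1, 1, 1, 1, 1, 1, 1, 1, 1],
  "offset": [
    [0, -0.024, 0],
    [0, -0.024, 0],
    [0, 0, 0.039],
    [0, 0, 0.039],
    [0, 0, 0.039],
    [-0.0015, 0, 0.039],
    [0, 0, 0],
    [0, 0, 0],
    [0, 0, 0],
    [0, 0, 0],
    [0, 0, 0],
    [0, 0, 0],
    [0, 0, 0],
    [0, 0, 0],
    [0, 0, 0],
    [0, 0, 0],
    [0, 0, 0],
    [0, 0, 0],
    [0, 0, 0],
    [0, 0, 0]
  ],
  "turn": [0, 0, 0, 0, 0, 0, -7.1, -7.1, -7.1, -7.1, -7.1, -7.1, -7.1, -7.1, -7.1, -7.1, -7.1, -7.1, -7.1, -7.1]
}}

```text
time_s: 20.1
eef_pos: [435.3, 343.8, 151.3]
ee_rot: [0.379, -0.379, -0.596, 0.597]
force: [0.0, 0.3, -1.9]
grip_width: 0.222
```

Request:
{"method": "drive_tool", "body": {
  "gripper": [1, 1, 1, 1],
  "offset": [
    [0, 0, 0],
    [0, 0, 0],
    [0, 0, 0],
    [0, 0, 0]
  ],
  "turn": [-6.8, 0, 0, 0]
}}

```text
time_s: 20.43
eef_pos: [435.5, 343.9, 151.8]
ee_rot: [0.346, -0.346, -0.616, 0.617]
force: [0.1, 0.4, -1.7]
grip_width: 0.223
```

Run:
```python
from h import *
plan(np.array([462.9,361.7,44.5]),-148.4)
```

```text
time 20.4333 pos [435.5 343.9 151.8] zyaw -148.6 need world yaw 0.2 -> turn -0.2 d_world [  27.4   17.8 -107.3] in current tool [  1.  107.3 -32.7]
```

Request:
{"method": "drive_tool", "body": {
  "gripper": [1, 1, 1, 1, 1, 1, 1, 1],
  "offset": [
    [0, 0, 0],
    [0.001, 0, -0.0325],
    [0, 0, 0],
    [0, 0.025, 0],
    [0, 0.025, 0],
    [0, 0.02, 0],
    [0, 0, 0],
    [0, 0, 0]
  ],
  "turn": [-0.2, 0, 0, 0, 0, 0, 0, 0]
}}

```text
time_s: 21.1
eef_pos: [462.6, 361.8, 82.1]
ee_rot: [0.344, -0.344, -0.617, 0.618]
force: [0.4, 0.7, -0.0]
grip_width: 0.217
```

Run:
```python
from h import *
plan(np.array([462.9,361.7,44.5]),-148.4); print(ctrl.sense()['force'])
im,_=shot('scene','scene11')
for n in('scene',):
  for q in ['hook_grip','hook_tip','stand_seat']:
    for r in ctrl.pinpoint(n,q)[:1]: print(n,q,round(r['score'],2),c2w(n,r['centre']).round(1))
cv2.imwrite('pics/z24.png',cv2.resize(im[140:220,170:260,::-1],None,fx=7,fy=7,interpolation=cv2.INTER_CUBIC))
```

```text
time 21.1 pos [462.6 361.8  82.1] zyaw -148.3 need world yaw -0.15 -> turn 0.15 d_world [  0.3  -0.1 -37.6] in current tool [-0.2 37.6 -0.2]
[ 0.36440514  0.70560097 -0.04963132]
scene hook_grip 0.57 [461.1 360.6  97.4]
scene hook_tip 0.75 [564.3 427.5  61.5]
scene stand_seat 0.78 [459.8 357.4  53.1]
```

View pics/z24.png

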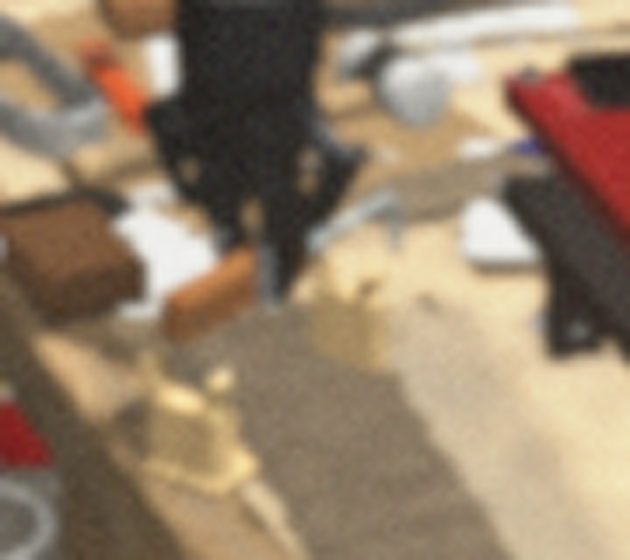

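Request:
{"method": "drive_tool", "body": {
  "gripper": [1, 1, 1, 1, 1, 1, 1, 1, 1],
  "offset": [
    [0, 0.008, 0],
    [0, 0.008, 0],
    [0, 0.006, 0],
    [0, 0.005, 0],
    [0, 0.004, 0],
    [0, 0.003, 0],
    [0, 0.002, 0],
    [0, 0, 0],
    [0, 0, 0]
  ],
  "turn": [0, 0, 0, 0, 0, 0, 0, 0, 0]
}}

```text
time_s: 22.05
eef_pos: [462.8, 361.9, 46.4]
ee_rot: [-0.344, 0.344, 0.618, -0.618]
force: [-0.5, 0.5, -1.5]
grip_width: 0.22
```

Run:
```python
from h import *
plan(np.array([462.9,361.7,44.5]),-148.4); print(ctrl.sense()['force'])
```

```text
time 22.05 pos [462.8 361.9  46.4] zyaw -148.2 need world yaw -0.2 -> turn 0.2 d_world [ 0.1 -0.2 -1.9] in current tool [-0.2  1.9  0.1]
[-0.45657982  0.46851304 -1.49274348]
```

Request:
{"method": "drive_tool", "body": {
  "gripper": [1, 1, 1, 1],
  "offset": [
    [0, 0.001, 0],
    [0, 0.001, 0],
    [0, 0, 0],
    [0, 0, 0]
  ],
  "turn": [0, 0, 0, 0]
}}

```text
time_s: 22.38
eef_pos: [463.0, 362.0, 44.6]
ee_rot: [-0.344, 0.344, 0.618, -0.618]
force: [-0.7, 0.1, 1.7]
grip_width: 0.227
```

Request:
{"method": "drive_tool", "body": {
  "gripper": [0.72, 0.68, 0.6, 0.5, 0.3, 0.1, 0, 0, 0, 0],
  "offset": [
    [0, 0, 0],
    [0, 0, 0],
    [0, 0, 0],
    [0, 0, 0],
    [0, 0, 0],
    [0, 0, 0],
    [0, 0, 0],
    [0, 0, 0],
    [0, 0, 0],
    [0, 0, 0]
  ],
  "turn": [0, 0, 0, 0, 0, 0, 0, 0, 0, 0]
}}

```text
time_s: 23.22
eef_pos: [462.8, 361.9, 44.3]
ee_rot: [-0.344, 0.344, 0.618, -0.618]
force: [1.2, -1.0, -0.1]
grip_width: 1.001
```

Request:
{"method": "drive_tool", "body": {
  "gripper": [0, 0, 0, 0, 0, 0, 0, 0, 0, 0, 0, 0],
  "offset": [
    [0, -0.01, 0],
    [0, -0.02, 0],
    [0, -0.03, 0],
    [0, -0.03, 0],
    [0, -0.03, 0],
    [0, -0.03, 0],
    [0, -0.03, 0],
    [0, 0, 0.03],
    [0, 0, 0.03],
    [0, 0, 0.03],
    [0, 0, 0],
    [0, 0, 0]
  ],
  "turn": [0, 0, 0, 0, 0, 0, 0, 0, 0, 0, 0, 0]
}}

```text
time_s: 24.22
eef_pos: [385.8, 314.2, 225.5]
ee_rot: [-0.344, 0.344, 0.618, -0.617]
force: [1.1, -0.7, -0.0]
grip_width: 1.001
```

Run:
```python
from h import *
print(ctrl.sense()['time_s'],ctrl.sense()['grip_width'],ctrl.sense()['eef_pos'])
im,_=shot('scene','scene12'); im2,_=shot('top','top12')
b=np.array([.264,-.9645]);f=np.array([504.3,-29.5])
for n in('scene','top'):
  for q in ['hook_grip','hook_tip','stand_seat','tray_round','tray_round_rear','die_round','tray_spool','glue_jar','sand_block','tape_2']:
    for r in ctrl.pinpoint(n,q)[:1]: w=c2w(n,r['centre']);print(n,q,round(r['score'],2),w.round(1),(b@(w[:2]-f)).round(1))
cv2.imwrite('pics/z25.png',cv2.resize(im[140:290,170:340,::-1],None,fx=4.5,fy=3.9,interpolation=cv2.INTER_CUBIC))
cv2.imwrite('pics/z26.png',cv2.resize(im2[180:260,180:390,::-1],None,fx=3.8,fy=3.8,interpolation=cv2.INTER_CUBIC))
```

```text
24.2167 1.0007284675946335 [385.75020595 314.24256965 225.52085539]
scene hook_grip 0.78 [460.  359.4  56.2] -386.8
scene hook_tip 0.68 [563.9 424.1  21.4] -421.7
scene stand_seat 0.62 [461.1 363.9  54. ] -390.8
scene tray_round 0.43 [521.1  28.9  -2.2] -51.9
scene tray_round_rear 0.51 [532.3  -1.2  -3.2] -19.9
scene tray_spool 0.45 [ 493.4 -123.3   -3.7] 87.6
scene glue_jar 0.94 [680.6  50.9   2.8] -31.0
scene sand_block 0.54 [432.1 580.9  -5.1] -607.8
scene tape_2 0.75 [743.6 -80.8  -2.2] 112.7
top hook_grip 0.55 [457.2 357.2  57.5] -385.4
top stand_seat 0.55 [464.  360.1  57. ] -386.4
top tray_round 0.89 [524.8  25.1  -1.4] -47.3
top tray_round_rear 0.66 [ 5.342e+02 -9.000e-01  4.000e-01] -19.6
top die_round 0.42 [528.3  20.9   0.9] -42.2
top glue_jar 0.69 [681.1  49.3   2.7] -29.3
top sand_block 0.62 [464.4 362.3  57.7] -388.5
top tape_2 0.67 [747.7 -84.5   2.9] 117.3
```

View pics/z25.png

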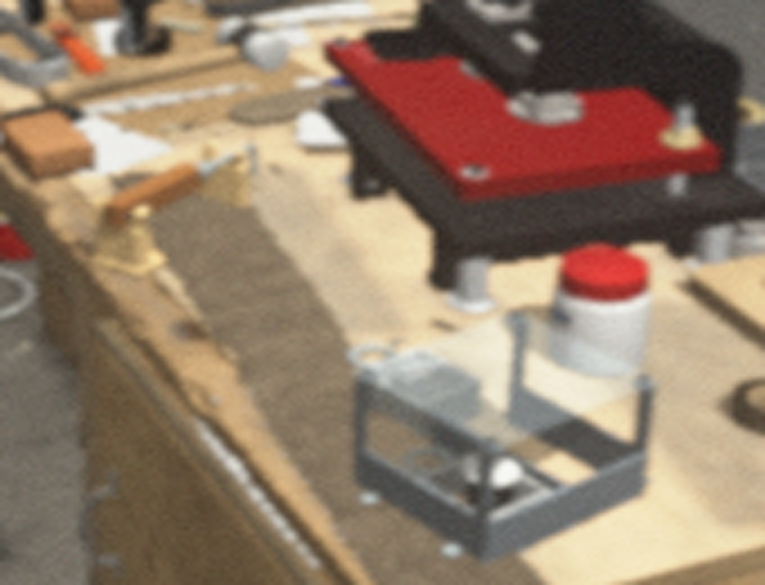

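View pics/z26.png

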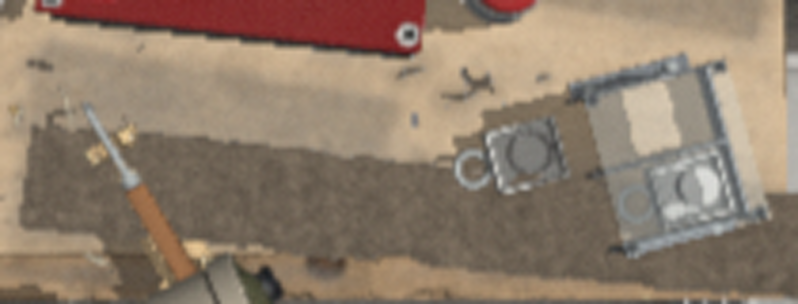

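```bash
python3 -c "
from rig import ctrl
print(ctrl.finish_job(), ctrl.sense()['time_s'])"
```

```text
the job is handed in; nothing more can be done
the job is handed in; nothing more can be done
```

I pulled the round die's tray out of its lane with the hook, laid the hook back in its stand, and handed the job in shortly after 24 s of robot time.

- **Tray and die:** the last pictures show the tray on the open table with its rear edge about 20 mm in front of the guard (both cameras), and the die still in it. Only the hook touched the tray.
- **Hook:** it lies in both saddles. Its shank end is within a pixel (about 3 mm) of where it started in the top view, and the gripper is open and clear.
- **Other things:** the spool's tray is still in its lane. The jar and tape read within about 7 mm of their first positions, close to the detectors' own error, and I saw no movement in the pictures.
- **Sanding block:** the scene camera found it where it started. The top camera's detector put it on the hook stand, which I took as a false detection.
- **Forces:** contact stayed light, with no reading above about 4 N at the end of any move.

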